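Check a die gap with the thick feeler

TASK

Check the gap under the brass shoe of the blue bridge with the thick, yellow-capped feeler: from the side nearer the robot slide its blade flat along the plate and straight in under the shoe, so that the shoe drags on it and is lifted, until the tip shows clearly on the far side of the bridge. Let go and leave it lying there. Leave the thin blue-capped feeler where it is; it passes the gap without touching.

Things in the scene. Friction and masses are not known exactly. Their poses are not given: they have to be found in the camera images.
- feeler_thick_grip (a point): Sizes in mm. Loose steel blade 120 long, 20 wide, 10 thick, lying flat, its last 24 tapering from above to a 4 thick tip; near its rear an upright dark grip block with yellow cap, 26 long, 20 wide (grasp across this), top 46 above the blade's underside. Point: block's centre, 28 above the underside, 105 behind the tip, 15 before the rear end. x to the tip, y across, z up. 0.12 kg.
- feeler_thin_grip (a point): The thin feeler, to be left alone: same shape with a blue cap, blade 120 x 20 x 4. Point: centre of its grip block, 22 above its underside; x points to its tip.
- gap (a point): Sizes in mm. Fixed gate: point on its plate's top (5 above the bench) right below the shoe. x: direction to slide in, away from the robot; y across; z up. Plate 90 wide, from 125 before to 45 behind the point. Blue bridge from 15 before to 15 behind, top 43 over the plate, opening 64 wide, 29 high; in its middle hangs the shoe.
- shoe (a joint): Lift of the brass shoe (m): a bar 24 in diameter and 34 wide along y, 6 mm over the plate at rest (0), at 0.004 on the thick blade lying flat, at most 0.010. A light spring presses it down (2 N at rest, 3.5 N on the blade). Its stem with black knob stands 23 mm above the bridge at rest.
Not all that is in view belongs to the job. What is shaped like the part that bears feeler_thick_grip but green is not meant.

How it is judged (in metres and radians):
At the end, for the whole second after the job is handed in: The thick feeler lies free under the shoe, grip on the near side: flat within 10 degrees, along the gap's x within 15, grip point 20 to 87 mm before the gap point (so its tip is 3 mm or more past the bridge) and at most 36 mm over the plate; the shoe is lifted by more than 2 mm (value of joint shoe above 0.002 m and x of feeler_thick_grip in the frame of gap between -0.087 and -0.02 m and z of feeler_thick_grip in the frame of gap below 0.036 m and angle between the x axis of feeler_thick_grip and the x axis of gap, either way round below 0.26 rad and angle between feeler_thick_grip's own z axis and vertical below 0.17 rad); the robot touches nothing.
It fails at once if the thin blue-capped feeler is moved by more than 30 mm (distance of feeler_thin_grip from where it was at the start of the episode above 0.03 m).
It also fails if it takes over 38 s, if anything falls off the work surface, if the arm or the gripper's body presses on something with over 40 N, if the wrist force passes 120 N, or if a joint passes its speed limit or range.

ROBOT

A 6-joint arm with a two-finger parallel gripper is mounted at the origin on a cart in front of the work surface, level with it; the furniture and walls round the work are solid. World frame = base frame: x ahead of the robot, y to its left, z up, the work surface at z = 0. Lengths are in mm, angles in degrees, forces in N, time in s.
With the tool pointing down it reaches from about 350 to 850 mm from the base axis. Payload 8.1 kg.
Tool frame: the origin (TCP) lies at the very end of the fingers, on their centre line; the grasp point (between the pads) lies 19 mm behind it; z points along the fingers, y is the line along which they close (so a half turn about z gives the same grasp; the last joint's range is limited). The gripper opens to 85 mm and grips with 20 to 120 N. Pads are 22 mm wide; open, the fingers measure 114 mm over their backs; the gripper's body (76 mm by 85 mm) begins 54 mm behind the grasp point. The pads swing forward as they close: fully open they stand 13 mm farther back than shut.
Start: joints at [-75.195, 7.471, 85.268, -0, 87.261, -4.893], TCP at [202.26, -564.886, 231.292] pointing down, gripper open.
Joint ranges: [-169.43, 169.43], [-51.17, 129.36], [1.28, 143.12], [-76.62, 256.62], [0, 156.53], [-152.29, 152.29]. Speed limits (degrees/s): [136.94, 136.94, 159.86, 180, 180, 180].

INTERFACE

Orientations are given as [roll, pitch, yaw] about the fixed x, y, z axes, in that order (R = Rz(yaw) Ry(pitch) Rx(roll)).
In Python, from bench import sense, eyes, job, models gives the robot as it stands. The module is installed in compiled form; this text tells all that it offers.
- The arm moves only by the tool apply_moves, never from a script. Its argument "rows" is a list of rows, each a list of 6 numbers: the shift along the tool's x, y, z in mm, then the turn, a rotation vector about the tool's x, y, z in rad. In form: [[dx, dy, dz, rx, ry, rz], ...]. A call has exactly 5 rows; each row shifts and turns the commanded pose from where the row before left it, along the tool's axes as they then stand; what a row does not reach is not made up. A row lasts 1/8 s, in which the tool goes at most 62.5 mm and 10.7 degrees, less where a joint would pass 70% of its speed; a pose out of reach is approached as far as the arm can. A call is refused whole if a number of a shift passes 62.5 or a number of a turn 0.188, either way. A call with a gripper value outside its range is refused whole. "fingers" is the finger opening in mm, from 0 to 85.4, set as the call begins (left out, the last holds). The fingers move at their own pace and stop on an object; "grip_force" is the grip in N (left out, the last holds). Time passes only in rows, so rows that do not move let the fingers close, or fill a call up. It gives the time, the measured TCP pose, the force, the opening and the grip force at its end, in the units of the state.
- sense(): the state, without advancing time (a new reading comes with each control period).
- eyes.snapshot(name): name is "scene" or "top" or "wrist"; returns (picture, depth): 384x512x3 uint8, red, green, blue; 384x512 float32, mm along the optical axis (not along the pixel's ray), 0 where there is no reading.
- eyes.get_calibration(name): a dict with "intrinsics" (3x3 intrinsics, pixels), "R" (3x3) and "t" (3): a world point X has camera coordinates R X + t; the wrist camera has in their place "mount" (4x4, takes a point from camera to tool coordinates, whose origin is the TCP and whose axes are the flange's). Camera axes: x right, y down, z forward; pixel columns grow to the right and rows downward; lengths in mm; the calibration is good to about 2 mm. A picture is of the moment at which its call begins: read the wrist's pose just before it. get_calibration takes no time and is no camera call.
- job.hand_in(): hands the job in; it is judged then, once.
Trained networks look in the newest picture that a camera, given by its name, has taken for a name from the list of things; names that differ only in an ending like _2 or _b are one class to them, and where a whole thing is asked for, a point or a joint stands for the part that bears it (a point fixed in the world has none). Each returns a list of dicts, best first, with "confidence" (0 to 1); they miss things now and then, are a little off and sometimes report something else, mostly with a low value. They report only what shows in the picture. A call takes as long as a camera call. They do not tell look-alikes from the thing itself.
- models.boxes_of(name, camera): "xyz" ([x, y, z] in mm, in world coordinates, good to about 4 mm: the middle of the surface that is visible of it).
- models.cut_out(name, camera): "pixels" (384x512 bool, what is visible of it).
- models.place_of(name, camera): "xyz" ([x, y, z] in mm, in world coordinates, good to about 4 mm: a listed point, or the origin of a listed thing).
The state is a dict: "time": time; "joint_pos": joint angles; "qd": joint speeds; "joint_efforts": joint torques, N m; "tool_pos": TCP position; "tcp_rot": TCP orientation; "ft_force": force on the tool from outside, world axes, zero at the start; "wrist_torque": the same for the moment, N m; "finger_gap": finger opening in mm; "grip_force": force on a finger pad.
Only numpy, scipy, OpenCV 4.12 (cv2) and the standard library are available. Lean on these libraries where they do the work, as an engineer would, in place of code of your own. Each camera call takes 0.05 s, during which the arm holds its last target. There are 200 camera calls.

## Working session

There is one attempt and no reset: what is moved stays moved. The work goes in short steps, Python scripts to look and compute and a tool call to move; the robot and the scene stay as the last step left them, time stands still between calls to the robot, and variables do not carry over. Pictures are saved under pics/ and viewed, at most 10 in all, crops included, and the job is handed in when it is done.

Besides the shell and the picture viewer there is one more tool, called after "Request:" as name(argument=value, ...), one argument or row to a line, values as JSON. apply_moves: Moves the arm, as the interface text tells. Its arguments: {"type":"object","properties":{"rows":{"type":"array"},"fingers":{"type":"number"},"grip_force":{"type":"number"}},"required":["rows"]}

```bash
mkdir -p pics
cat > h.py <<'E'
import numpy as np, cv2
from bench import sense, eyes, job, models
from scipy.spatial.transform import Rotation as Ro
def cam(name,s=None):
    c=eyes.get_calibration(name); K=np.array(c["intrinsics"])
    if "mount" in c:
        s=s or sense(); T=np.eye(4); T[:3,:3]=Ro.from_euler('xyz',s["tcp_rot"],degrees=True).as_matrix(); T[:3,3]=s["tool_pos"]
        M=T@np.array(c["mount"]); R=M[:3,:3].T; t=-R@M[:3,3]
    else: R=np.array(c["R"]); t=np.array(c["t"])
    return K,R,t
def cloud(name):
    s=sense(); K,R,t=cam(name,s); im,d=eyes.snapshot(name)
    v,u=np.mgrid[:384,:512]; P=np.stack([(u-K[0,2])/K[0,0]*d,(v-K[1,2])/K[1,1]*d,d],-1)
    W=(P-t)@R; W[d==0]=np.nan
    return im,d,W
def save(im,n): cv2.imwrite("pics/"+n,im[...,::-1])
E
python3 - <<'E'
from h import *
s=sense(); print({k:np.round(v,2) for k,v in s.items()})
a=[]
for n in("scene","top"):
    im,d,W=cloud(n); np.save(n+".npy",W); save(im,n+".png"); np.save(n+"im.npy",im)
    for nm in("feeler_thick_grip","feeler_thin_grip","gap","shoe"):
        for r in models.place_of(nm,n)[:3]: print(n,nm,np.round(r["xyz"]),round(r["confidence"],2))
E
```

```text
{'time': np.float64(0.0), 'joint_pos': array([-75.2 ,   7.51,  85.33,   0.  ,  87.26,  -4.89]), 'qd': array([-0.1 , -0.  , -0.05,  0.01,  0.06, -0.09]), 'joint_efforts': array([ 0.000e+00, -5.694e+01, -5.005e+01,  0.000e+00,  1.000e-02,
       -0.000e+00]), 'tool_pos': array([ 202.12, -564.34,  230.26]), 'tcp_rot': array([-1.799e+02, -1.000e-02,  1.970e+01]), 'ft_force': array([ 0.04,  0.41, -0.  ]), 'wrist_torque': array([ 0.01, -0.04,  0.02]), 'grip_force': np.float64(0.0), 'finger_gap': np.float64(85.73)}
scene feeler_thick_grip [827. -53.  30.] 0.81
scene feeler_thick_grip [ 406. -168.   29.] 0.66
scene feeler_thick_grip [ 521. -304.   29.] 0.63
scene feeler_thin_grip [475. 244.  21.] 0.5
scene gap [668.  -1.   4.] 0.73Traceback (most recent call last):
  File "<stdin>", line 7, in <module>
ValueError: it knows: feeler_thick_grip, feeler_thin_grip, gap
```

Run:
```python
from h import *
im,d,W=cloud("top"); np.save("top.npy",W); save(im,"top.png")
for nm in("feeler_thick_grip","feeler_thin_grip","gap"):
    for r in models.place_of(nm,"top")[:4]: print(nm,np.round(r["xyz"]),round(r["confidence"],2))
```

```text
feeler_thick_grip [834. -51.  30.] 0.74
feeler_thick_grip [ 521. -305.   28.] 0.73
feeler_thick_grip [ 411. -168.   25.] 0.66
feeler_thin_grip [472. 250.  20.] 0.76
gap [666.  -5.   5.] 0.76
```

View pics/scene.png

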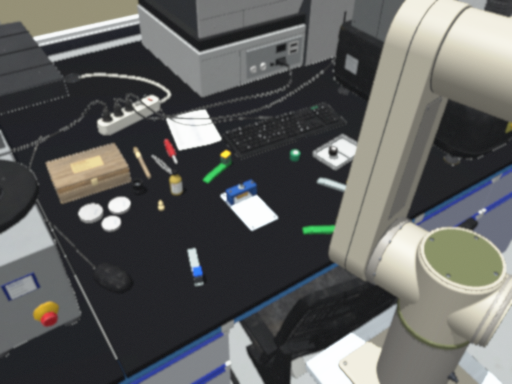

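View pics/top.png

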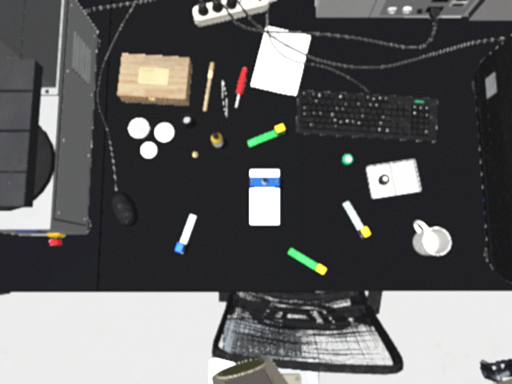

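The scene view shows the blue bridge with its plate at (240,195) and the thin blue-capped feeler at (196,268). In the top view, three things could be the thick feeler:
- green with yellow cap at (280,129)
- green with yellow cap at (320,268)
- steel with yellow cap at (364,232)

The steel one fits the description. I'll check it in a crop.

Run:
```python
from h import *
im=cv2.imread("pics/top.png"); W=np.load("top.npy")
def show(u0,u1,v0,v1): return cv2.resize(im[v0:v1,u0:u1],(390,390),interpolation=cv2.INTER_NEAREST)
cv2.imwrite("pics/crop.png",np.hstack([show(330,395,190,255),show(232,297,162,227)]))
hsv=cv2.cvtColor(im,cv2.COLOR_BGR2HSV)
def fit(m,n):
    p=W[m]; p=p[~np.isnan(p[:,0])]; r=cv2.minAreaRect(p[:,:2].astype(np.float32)); print(n,len(p),np.round(r[0],1),np.round(r[1],1),round(r[2],1),"z",np.round(np.percentile(p[:,2],[5,50,95]),1)); return p
X,Y,Z=W[...,0],W[...,1],W[...,2]
br=im.max(2)>110
f=br&(abs(X-550)<75)&(abs(Y+290)<60)
fit(f,"feeler"); 
yel=f&(hsv[...,1]>120); p=fit(yel,"cap"); print(np.median(p,0))
st=f&(hsv[...,1]<80)&(Z<20); p=fit(st,"blade"); print(p.mean(0))
v=np.linalg.svd(p[:,:2]-p[:,:2].mean(0))[2][0]; print("dir",np.degrees(np.arctan2(v[1],v[0])))
pl=(hsv[...,1]<60)&br&(abs(X-600)<130)&(abs(Y)<65)&(Z<20); fit(pl,"plate")
bl=(hsv[...,1]>120)&(abs(X-660)<50)&(abs(Y)<65); p=fit(bl,"bridge"); print(np.median(p[p[:,2]>35],0))
k=(Z>52)&(abs(X-660)<50)&(abs(Y)<65); print("knob",k.sum(),np.median(W[k],0))
# scene cap: triangulate
s=cv2.imread("pics/scene.png"); Ws=np.load("scene.npy")
for n in("scene","top"):
    K,R,t=cam(n); q=K@(R@np.array([521,-305,46])+t); print(n,q[:2]/q[2])
```

```text
feeler 394 [ 568.7 -288.3] [100.1 128.9] 78.8 z [-0.7  9.7 48.3]
cap 95 [ 515.4 -309.1] [34.5 34.4] 30.3 z [-0.9 44.8 51.1]
[ 513.61198081 -303.06033453   44.79155873]
blade 286 [ 580.5 -283.1] [ 88.2 130. ] 65.9 z [-0.7  8.9 15.9]
[ 568.66566815 -276.50027153    8.21549735]
dir -160.05257404989393
plate 1488 [626.5  -6. ] [ 96.5 178.7] 89.5 z [-0.4  5.8 10.8]
bridge 223 [667.6  -6.5] [96.3 32.4] 89.5 z [ 1.6 48.7 54.9]
[662.69626668 -10.42494596  48.93538556]
knob 79 [667.78988492  -4.36430794  54.09267048]
scene [351.73421012 179.07158645]
top [366.40187142 229.21832587]
```

View pics/crop.png

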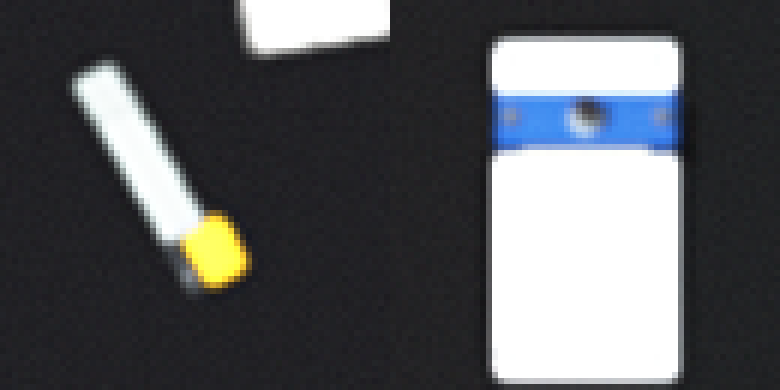

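The crop confirms it: the left panel shows a steel blade with a yellow cap at about (212,250), tip toward (97,70), so its heading is roughly +30°. The right panel shows the bridge, with the gap at about (667,-6,5) and yaw near 0. Next I'll move above the feeler.

Request:
apply_moves(
  rows=[
    [39,-14,0,0,0,0],
    [39,-14,0,0,0,0],
    [39,-14,0,0,0,0],
    [39,-14,0,0,0,0],
    [39,-14,0,0,0,0],
  ],
  fingers=60,
  grip_force=60,
)

```text
time: 1.02
tool_pos: [363.2, -432.3, 231.4]
tcp_rot: [180.0, -0.0, 19.7]
ft_force: [0.4, -0.3, -0.1]
finger_gap: 60.3
grip_force: 0.0
```

Request:
apply_moves(
  rows=[
    [39,-14,0,0,0,0],
    [39,-14,0,0,0,0],
    [39,-14,0,0,0,0],
    [30,-14,0,0,0,0],
    [0,0,0,0,0,-0.18],
  ],
)

```text
time: 1.65
tool_pos: [483.4, -329.0, 231.3]
tcp_rot: [-180.0, -0.0, 30.3]
ft_force: [-0.3, -0.0, 1.3]
finger_gap: 59.8
grip_force: 0.0
```

Run:
```python
from h import *
s=sense(); print(np.round(s["tool_pos"],1),np.round(s["tcp_rot"],1),s["time"])
print(np.round(eyes.get_calibration("wrist")["mount"],3))
im,d,W=cloud("wrist"); save(im,"w1.png"); np.save("w1.npy",W)
for r in models.place_of("feeler_thick_grip","wrist")[:3]: print(np.round(r["xyz"],1),r["confidence"])
```

```text
[ 483.4 -329.   231.3] [-180.    -0.    30.3] 1.65
[[ 1.00000e-03 -9.56000e-01 -2.94000e-01  7.43120e+01]
 [ 1.00000e+00  2.00000e-03 -0.00000e+00  5.15000e-01]
 [ 1.00000e-03 -2.94000e-01  9.56000e-01 -1.43626e+02]
 [ 0.00000e+00  0.00000e+00  0.00000e+00  1.00000e+00]]
[ 513.7 -301.7   25.9] 0.83
[ 407.8 -169.1   27.9] 0.58
```

View pics/w1.png

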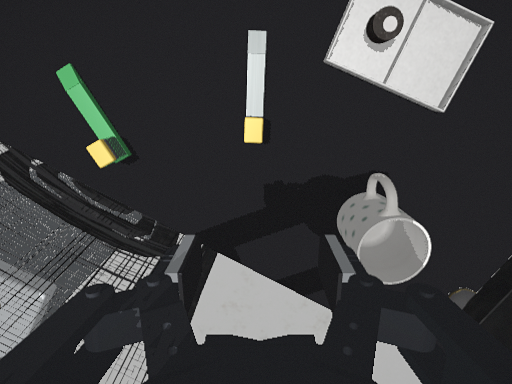

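The wrist view shows the steel feeler's cap at (254,129) and its tip at (257,31). The green one is on the left at (100,153), and the mug at (390,235).

```bash
cat >> h.py <<'E'
def ray(name,uv,s=None):
    K,R,t=cam(name,s); return -R.T@t, R.T@np.linalg.inv(K)@np.array([*uv,1.])
def atz(name,uv,z,s=None):
    o,d=ray(name,uv,s); return o+d*(z-o[2])/d[2]
def feeler(im,box,s,name="wrist"):
    u0,u1,v0,v1=box; m=np.zeros(im.shape[:2],bool); m[v0:v1,u0:u1]=1
    hsv=cv2.cvtColor(im,cv2.COLOR_RGB2HSV); b=im.max(2)>110
    c=np.argwhere(m&b&(hsv[...,1]>90)&(abs(hsv[...,0].astype(int)-25)<12))[:,::-1]; bl=np.argwhere(m&b&(hsv[...,1]<70))[:,::-1]
    return c,bl
def tri(a,b):
    (o1,d1),(o2,d2)=a,b; x=np.linalg.lstsq(np.stack([d1,-d2],1),o2-o1,rcond=None)[0]
    p,q=o1+d1*x[0],o2+d2*x[1]; return (p+q)/2,np.linalg.norm(p-q)
E
python3 - <<'E'
from h import *
s=sense(); im=cv2.imread("pics/w1.png")[...,::-1]
c,bl=feeler(im,(235,280,20,150),s); cc=c.mean(0); print(cc,len(c),len(bl))
print("cap z46",atz("wrist",cc,46,s))
P=np.array([atz("wrist",p,10,s)[:2] for p in bl]); v=np.linalg.svd(P-P.mean(0))[2][0]; v*=np.sign(v[0]); print("yaw",np.degrees(np.arctan2(v[1],v[0])),"blade mean",P.mean(0),"ext",np.ptp((P-P.mean(0))@v))
r=cv2.minAreaRect(P.astype(np.float32)); print(r)
tp=cv2.imread("pics/top.png")[...,::-1]; c2,_=feeler(tp,(330,395,190,255),None); print(c2.mean(0))
print(tri(ray("wrist",cc,s),ray("top",c2.mean(0))))
W=np.load("w1.npy"); print(np.nanmedian(W[c[:,1],c[:,0]],0))
E
```

```text
[252.98343685 129.52587992] 483 1536
cap z46 [ 514.38297142 -303.65591457   46.        ]
yaw 27.991899033725307 blade mean [ 566.98074009 -275.62539293] ext 92.1128306752649
((565.4099731445312, -276.412353515625), (92.10479736328125, 20.3579158782959), 28.027971267700195)
[365.48453608 231.54639175]
(array([ 514.18645888, -303.56175168,   40.66537928]), np.float64(0.8329778562162782))
[ 515.74755726 -302.08905108   46.74882126]
```

Request:
apply_moves(
  rows=[
    [0,0,0,0,0,0.04],
    [39,-8,20,0,0,0],
    [0,0,40,0,0,0],
    [0,0,40,0,0,0],
    [0,0,20,0,0,0],
  ],
  fingers=60,
)

```text
time: 2.38
tool_pos: [511.1, -305.2, 108.6]
tcp_rot: [-179.8, 0.1, 27.5]
ft_force: [-0.7, -0.2, -0.1]
finger_gap: 60.1
grip_force: 0.0
```

Run:
```python
from h import *
s=sense(); print(np.round(s["tool_pos"],1),np.round(s["tcp_rot"],1),s["time"])
im,d,W=cloud("wrist"); save(im,"w2.png"); np.save("w2.npy",W)
K,R,t=cam("wrist",s)
for p in [(513.8,-303.8,46),(566,-276,10)]:
    q=K@(R@np.array(p)+t); print(q[:2]/q[2])
```

```text
[ 511.1 -305.2  108.6] [-1.798e+02  1.000e-01  2.750e+01] 2.375
[259.23399071 199.86493645]
[258.83148447 113.50103849]
```

View pics/w2.png

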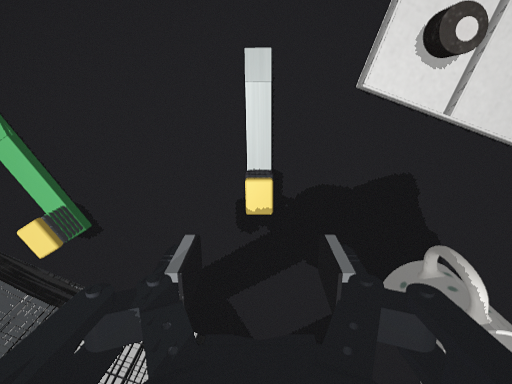

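The cap shows at (259,196), about where I predicted it, with the feeler midway between the fingers. I'll descend and grip.

Request:
apply_moves(
  rows=[
    [4,0,30,0,0,0],
    [0,0,30,0,0,0],
    [0,0,20,0,0,0],
    [0,0,10,0,0,0],
    [0,0,6,0,0,0],
  ],
)

```text
time: 3.05
tool_pos: [516.6, -304.3, 15.7]
tcp_rot: [180.0, -0.0, 27.7]
ft_force: [0.7, 0.9, 0.8]
finger_gap: 60.3
grip_force: 0.0
```

Request:
apply_moves(
  rows=[
    [0,0,0,0,0,0],
    [0,0,0,0,0,0],
    [0,0,0,0,0,0],
    [0,0,0,0,0,0],
    [0,0,0,0,0,0],
  ],
  fingers=10,
  grip_force=60,
)

```text
time: 3.68
tool_pos: [516.8, -304.3, 16.4]
tcp_rot: [179.9, -0.0, 27.7]
ft_force: [-0.2, 0.6, 6.5]
finger_gap: 19.1
grip_force: 59.0
```

Request:
apply_moves(
  rows=[
    [0,0,-30,0,0,0],
    [0,0,-30,0,0,0],
    [0,0,0,0,0,0.163],
    [0,0,0,0,0,0.163],
    [0,0,0,0,0,0.158],
  ],
)

```text
time: 4.3
tool_pos: [515.7, -303.7, 74.9]
tcp_rot: [-180.0, 0.0, -0.3]
ft_force: [0.1, 0.3, -1.3]
finger_gap: 19.0
grip_force: 58.7
```

Request:
apply_moves(
  rows=[
    [0,-50,0,0,0,0],
    [0,-50,0,0,0,0],
    [0,-50,0,0,0,0],
    [0,-50,0,0,0,0],
    [0,-50,0,0,0,0],
  ],
)

```text
time: 4.92
tool_pos: [515.6, -52.3, 75.0]
tcp_rot: [-180.0, 0.0, -0.0]
ft_force: [0.7, -0.5, -1.6]
finger_gap: 19.3
grip_force: 58.9
```

Request:
apply_moves(
  rows=[
    [0,-30,0,0,0,0],
    [0,-18,0,0,0,0],
    [0,0,0,0,0,0],
    [0,0,0,0,0,0],
    [0,0,0,0,0,0],
  ],
)

```text
time: 5.55
tool_pos: [516.2, -6.9, 75.2]
tcp_rot: [180.0, 0.0, -0.1]
ft_force: [-0.2, 0.0, -1.4]
finger_gap: 19.3
grip_force: 59.0
```

Run:
```python
from h import *
s=sense(); print(np.round(s["tool_pos"],1),np.round(s["tcp_rot"],1),s["time"],s["finger_gap"])
im,d,W=cloud("wrist"); save(im,"w3.png"); np.save("w3.npy",W)
for r in models.place_of("gap","wrist")[:3]: print(np.round(r["xyz"],1),r["confidence"])
```

```text
[516.2  -6.9  75.2] [ 1.8e+02  0.0e+00 -1.0e-01] 5.55 19.270610615902513
```

View pics/w3.png

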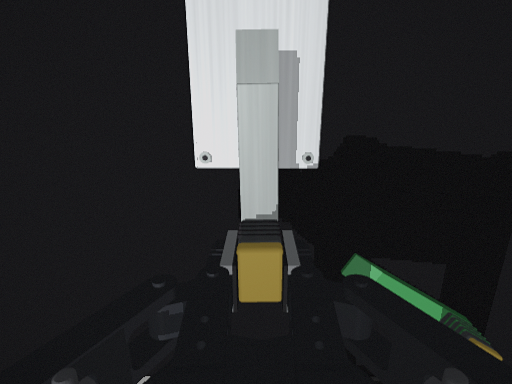

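The wrist view shows the gripped blade centred over the plate. The plate's edges at row 167 are at columns 196 and 319, the blade runs along u≈258, and its tip is at (257,30). Gripper and gate are aligned, so I'll compute the plate's front edge and lower.

Run:
```python
from h import *
s=sense()
for uv in [(196,167),(319,167),(187,5),(328,5)]: print(uv,np.round(atz("wrist",uv,5,s),1))
im=cv2.imread("pics/w3.png")
print("tip at z58..", np.round(atz("wrist",(257.5,30),62,s),1), "cap front/back z105",np.round(atz("wrist",(260,243),104,s),1),np.round(atz("wrist",(260,301),104,s),1))
```

```text
(196, 167) [542.4  38.9   5. ]
(319, 167) [542.4 -50.8   5. ]
(187, 5) [646.3  38.1   5. ]
(328, 5) [646.3 -50.4   5. ]
tip at z58.. [621.2  -6.5  62. ] cap front/back z105 [531.8  -7.6 104. ] [502.8  -7.7 104. ]
```

Request:
apply_moves(
  rows=[
    [0,0,20,0,0,0],
    [0,0,20,0,0,0],
    [0,0,10,0,0,0],
    [0,0,2,0,0,0],
    [0,0,0,0,0,0],
  ],
)

```text
time: 6.28
tool_pos: [516.6, -6.0, 23.8]
tcp_rot: [180.0, -0.0, -0.0]
ft_force: [0.8, -0.6, -1.1]
finger_gap: 18.9
grip_force: 59.0
```

Request:
apply_moves(
  rows=[
    [0,0,0.7,0,0,0],
    [0,0,0,0,0,0],
    [0,0,0.7,0,0,0],
    [0,0,0,0,0,0],
    [0,0,0,0,0,0],
  ],
)

```text
time: 6.9
tool_pos: [516.2, -5.9, 21.9]
tcp_rot: [180.0, 0.0, -0.0]
ft_force: [0.1, 0.1, -2.4]
finger_gap: 19.2
grip_force: 59.0
```

Request:
apply_moves(
  rows=[
    [0,0,0.7,0,0,0],
    [0,0,0,0,0,0],
    [0,0,0,0,0,0],
    [0,0,0,0,0,0],
    [0,0,0,0,0,0],
  ],
)

```text
time: 7.52
tool_pos: [516.3, -5.9, 21.4]
tcp_rot: [180.0, -0.0, -0.0]
ft_force: [-2.6, 0.4, 3.2]
finger_gap: 19.5
grip_force: 59.6
```

The blade is in contact with the plate. I'll slide it in.

Request:
apply_moves(
  rows=[
    [8,0,0,0,0,0],
    [8,0,0,0,0,0],
    [8,0,0,0,0,0],
    [6,0,0,0,0,0],
    [0,0,0,0,0,0],
  ],
)

```text
time: 8.15
tool_pos: [547.2, -6.0, 21.4]
tcp_rot: [180.0, -0.1, -0.0]
ft_force: [1.4, -0.3, 1.4]
finger_gap: 19.2
grip_force: 59.5
```

Request:
apply_moves(
  rows=[
    [4,0,0,0,0,0],
    [4,0,0,0,0,0],
    [4,0,0,0,0,0],
    [4,0,0,0,0,0],
    [4,0,0,0,0,0],
  ],
)

```text
time: 8.78
tool_pos: [565.8, -5.9, 21.4]
tcp_rot: [180.0, 0.1, -0.0]
ft_force: [-6.6, -0.6, 9.0]
finger_gap: 19.0
grip_force: 60.5
```

Request:
apply_moves(
  rows=[
    [4,0,0,0,0,0],
    [4,0,0,0,0,0],
    [4,0,0,0,0,0],
    [4,0,0,0,0,0],
    [4,0,0,0,0,0],
  ],
)

```text
time: 9.4
tool_pos: [583.2, -5.9, 21.3]
tcp_rot: [-180.0, 0.4, 0.0]
ft_force: [-22.5, 0.0, 21.7]
finger_gap: 19.2
grip_force: 62.1
```

Request:
apply_moves(
  rows=[
    [5,0,0,0,0,0],
    [5,0,0,0,0,0],
    [5,0,0,0,0,0],
    [5,0,0,0,0,0],
    [0,0,0,0,0,0],
  ],
)

```text
time: 10.02
tool_pos: [604.6, -5.9, 21.4]
tcp_rot: [-180.0, 0.2, -0.0]
ft_force: [-12.9, -0.3, 13.0]
finger_gap: 19.0
grip_force: 61.3
```

Run:
```python
from h import *
im,d,W=cloud("scene"); save(cv2.resize(im[140:260,180:320],None,fx=4,fy=4,interpolation=cv2.INTER_CUBIC),"s3.png")
```

```text
(no output)
```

View pics/s3.png

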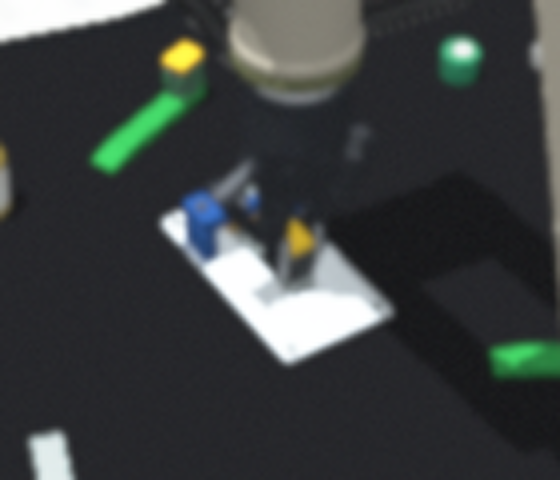

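The crop shows the yellow cap held in front of the bridge at (298,237), and a grey strip beyond the bridge at about (235,180) that looks like the tip. I'll release and rise.

Request:
apply_moves(
  rows=[
    [0,0,0,0,0,0],
    [0,0,0,0,0,0],
    [0,0,0,0,0,0],
    [0,0,0,0,0,0],
    [0,0,0,0,0,0],
  ],
  fingers=50,
)

```text
time: 10.7
tool_pos: [606.2, -6.0, 21.2]
tcp_rot: [-180.0, -0.0, -0.0]
ft_force: [0.8, 0.5, -0.0]
finger_gap: 50.4
grip_force: 0.0
```

Request:
apply_moves(
  rows=[
    [0,0,-8,0,0,0],
    [0,0,-20,0,0,0],
    [0,0,-40,0,0,0],
    [0,0,-40,0,0,0],
    [-30,0,-40,0,0,0],
  ],
)

```text
time: 11.32
tool_pos: [577.4, -6.1, 172.7]
tcp_rot: [180.0, -0.2, -0.0]
ft_force: [0.5, 0.0, 0.9]
finger_gap: 49.9
grip_force: 0.0
```

Request:
apply_moves(
  rows=[
    [-40,0,0,0,0,0],
    [-40,0,0,0,0,0],
    [-20,0,0,0,0,0],
    [0,0,0,0,0,0],
    [0,0,0,0,0,0],
  ],
)

```text
time: 11.95
tool_pos: [477.3, -6.0, 170.5]
tcp_rot: [180.0, -0.1, -0.0]
ft_force: [0.3, -0.4, 0.4]
finger_gap: 49.7
grip_force: 0.0
```

Run:
```python
from h import *
s=sense(); print(np.round(s["tool_pos"],1),s["time"])
im,d,W=cloud("wrist"); save(im,"w4.png")
for n in ("feeler_thick_grip","gap"):
    for r in models.place_of(n,"wrist")[:2]: print(n,np.round(r["xyz"],1),r["confidence"])
k=(W[...,2]>55)&(abs(W[...,0]-667)<20)&(abs(W[...,1]+6)<20); print("knob top",np.nanpercentile(W[k][:,2],[50,95]),k.sum())
```

```text
[477.3  -6.  170.5] 11.95
feeler_thick_grip [ 403.2 -166.3   27.9] 0.8
feeler_thick_grip [601.6  -8.9  34.3] 0.57
knob top nan 0
  return np.nanmean(a, axis, out=out, keepdims=keepdims)
```

View pics/w4.png

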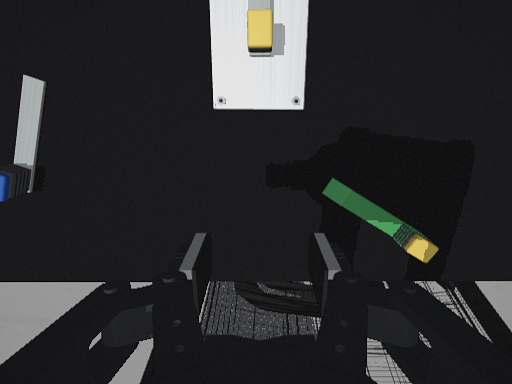

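The wrist view shows the released feeler lying straight on the plate, cap at (260,32). The grip is measured at x≈602, about 65 mm before the gap, and the blue feeler at (15,180) hasn't moved. One check of the tip from above.

Run:
```python
from h import *
im,d,W=cloud("top"); save(cv2.resize(im[152:237,222:307],(510,510),interpolation=cv2.INTER_NEAREST),"t5.png")
for r in models.place_of("feeler_thick_grip","top")[:3]: print(np.round(r["xyz"],1),r["confidence"])
for r in models.place_of("feeler_thin_grip","top")[:1]: print(np.round(r["xyz"],1),r["confidence"])
```

```text
[832.3 -55.2  26.1] 0.84
[607.7  -7.6  35.9] 0.59
[ 412.9 -168.2   26.3] 0.51
[470.5 249.7  18.8] 0.7
```

View pics/t5.png

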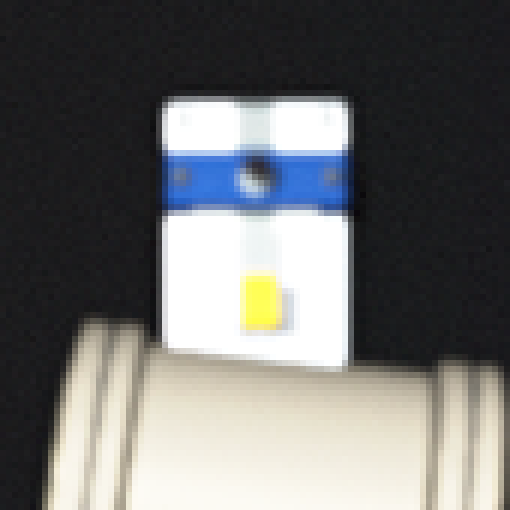

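The top view shows the cap at (262,302) in front of the bridge. The blade passes straight under it and its tip shows on the far side at (256,120).

```bash
python3 -c "
from bench import job; print(job.hand_in())"
```

```text
the job is handed in; nothing more can be done
None
```

The thick yellow-capped feeler lies flat under the brass shoe, tip showing past the bridge and grip about 60–65 mm before the gap; it is released, the blue-capped feeler was not touched, and the job is handed in (no verdict returned; shoe lift judged from the blade's position and the drag felt, not measured).

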